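Find the loose lid of the sparrow terrace and hold it open

ROBOT

A 6-joint arm with a two-finger parallel gripper is mounted at the origin on the work surface. World frame = base frame: x ahead of the robot, y to its left, z up, the work surface at z = 0. Lengths are in m, angles in degrees, forces in N, time in s.
With the tool pointing down it reaches from about 0.4 to 0.925 m from the base axis. Payload 3.4 kg.
Tool frame: the origin (TCP) lies midway between the tips of the shut fingers; the grasp point (between the pads) lies 19 mm behind it; z points along the fingers, y is the direction in which the jaws open and shut (so a half turn about z gives the same grasp; the last joint's range is limited). The gripper opens to 85 mm and grips with 20 to 120 N. Pads are 22 mm wide; open, the fingers measure 114 mm over their backs; the gripper's body (76 mm by 85 mm) begins 54 mm behind the grasp point. The pads swing forward as they close: fully open they stand 13 mm farther back than shut.
Start: joints at [-4.211, 17.578, 86.31, -0, 76.112, -4.211], TCP at [0.575, -0, 0.231] pointing down, gripper open.
Joint ranges: [-179.03, 179.03], [-60, 130.46], [8.19, 133.38], [-81.62, 261.62], [5.75, 156.47], [-153.77, 153.77]. Speed limits (degrees/s): [147.25, 147.25, 180, 180, 180, 180].

INTERFACE

Orientations are given as a 3x3 rotation matrix whose columns are the frame's x, y, z axes.
In Python, from cell import bot gives the robot as it stands. The module is installed in compiled form; this text tells all that it offers.
- The arm moves only by the shell command python3 -m pendant 'ROWS' [OPENING] [FORCE]. ROWS is text: rows parted by semicolons, each of 4 numbers parted by spaces: the shift along the world's x, y, z in m, then the turn about the world's z in rad. A call has 1 to 12 rows; each row shifts and turns the commanded pose from where the row before left it; what a row does not reach is not made up. A row lasts 1/12 s, in which the tool goes at most 41.7 mm and 7.16 degrees, less where a joint would pass 70% of its speed; a pose out of reach is approached as far as the arm can. A call is refused whole if a number of a shift passes 0.0417 or a number of a turn 0.125, either way. A call with a gripper value outside its range is refused whole. OPENING is the finger opening in m, from 0 to 0.0854, set as the call begins (- or left out, the last holds). The fingers move at their own pace and stop on an object; FORCE is the grip in N (left out, the last holds). Time passes only in rows, so rows that do not move let the fingers close. It gives the time, the measured TCP pose, the force and the opening at its end, in the units of the state.
- bot.observe(): the state, without advancing time (a new reading comes with each control period).
- bot.camera(name): name is "scene" or "side" or "wrist"; returns (picture, depth): 400x640x3 uint8, blue, green, red; 400x640 float32, m along the optical axis (not along the pixel's ray), 0 where there is no reading.
- bot.calibration(name): a dict with "K" (3x3 intrinsics, pixels), "rvec" (rotation vector, rad) and "tvec" (3), from world to camera coordinates, as OpenCV has them; the wrist camera has in their place "T_tool_cam" (4x4, takes a point from camera to tool coordinates, whose origin is the TCP and whose axes are the flange's). Camera axes: x right, y down, z forward; pixel columns grow to the right and rows downward; lengths in m; the calibration is good to about 2 mm. A picture is of the moment at which its call begins: read the wrist's pose just before it. calibration takes no time and is no camera call.
- bot.finish_job(): hands the job in, once; it reports no verdict.
The state is a dict: "time_s": time; "joints": joint angles; "qd": joint speeds; "effort": joint torques, N m; "position": TCP position; "tool_rot": TCP orientation; "wrist_force": force on the tool from outside, world axes, zero at the start; "torque": the same for the moment, N m; "opening": finger opening in m.
Only numpy, scipy, OpenCV 4.12 (cv2) and the standard library are available. Lean on these libraries where they do the work, as an engineer would, in place of code of your own. Each camera call takes 0.05 s, during which the arm holds its last target. There are 200 camera calls.

TASK

One of the three lids on the sparrow nest box has come unglued at its front edge: tap the lids down one after another until you find the one that gives under your finger. Lift that lid on its hinge at least halfway to upright, but not past upright, and stay there holding it still so that I can get in with the glue gun; the program finishes while still holding it. Do not pull hard on the two firm lids, and leave everything else on the table where it is.

Things in the scene. Friction and masses are not known exactly. Their poses are not given: they have to be found in the camera images.
- terrace: Three-bay sparrow nest box of raw pine, heavy, fixed, 160 deep (x) x 445 wide (y). Origin: centre of underside; x points to its front (three round entrance holes, away from the robot), y along its width, z up. Three look-alike lids side by side, centres at y = -145, 0, +145; which one is loose differs from run to run. Each slopes down 0.14 rad from its hinge at the back to the front.
- hinge_middle (a point): Middle of the middle lid's hinge, a rubber strip at the back (robot side): x = -82, y = 0, z = 200 of the terrace; the axis runs along y and serves all three lids. Each lid is a pine board 172 long from this axis, 138 wide, 12 thick (axis at its underside), with two bark strips 6 high across its rear half and a 14 lip under its front edge.
- knob_right (a point): Centre of the knob's top face on the lid at y = -145 of the terrace, lid shut at rest (230 above the table); a fixed point, it does not move with the lid. The knob is a round branch stub, 28 in diameter, 36 tall, square to the board, its axis 125 from the hinge axis along the board.
- knob_middle (a point): The same for the middle lid (y = 0 of the terrace).
- knob_left (a point): The same for the lid at y = +145 of the terrace.
- loose_lid (a joint): Opening angle of the loose lid, whichever bay it is in. 0 (give or take 0.02) at rest, floating on its springy hinge about 7 mm clear of the front wall; pressed, it yields at about 0.5 N, stops at -0.05 (knob 6 mm lower) and springs back. Grows as it lifts, 1.71 is upright. About 0.2 kg; rubber and weight pull it shut (about 8 N at the knob at 0.9).
- firm_1_lid (a joint): Opening angle of one of the two glued lids, 0 shut. Stiff: 10 N at the knob moves it about 0.01 rad. Its glue suffers above 0.015.
- firm_2_lid (a joint): The same for the other glued lid.
- jar: Open glass jar, 76 in diameter, 115 tall, on the table near the left end (+y) of the nest box. Bystander. Origin: centre of underside.
- pine_cone: Pine cone, 44 in diameter, 59 tall, standing on the table in front of the nest box. Bystander.
- bark_big: Piece of bark about 100 x 45 x 16, on the table in front of the nest box. Bystander.
- bark_small: Piece of bark about 75 x 40 x 16, on the table near the right end (-y) of the nest box. Bystander.
- wood_slice: Round slice of a log, 136 in diameter, 22 thick, on the table right of the nest box. Bystander.
- jar_lid: White metal jar lid, 70 in diameter, 13 thick, lying on the wood slice. Bystander.
- secateurs: Hand secateurs about 165 long, 17 thick, lying on the robot's left. Bystander.
- glue_gun: Cordless glue gun lying on its side, about 195 long, 36 high, on the table left (+y) of the nest box. Bystander.

How it is judged (in metres and radians):
On the way, in this order (a step that is already met when the one before it is completed fails the run):
1. the loose lid has been tapped and gave way under the finger (value of joint loose_lid below -0.033 rad).
2. the loose lid is lifted at least halfway to upright (value of joint loose_lid above 0.72 rad), for 0.2 s.
At the end, for the whole second after the job is handed in: The robot's fingers, pressing with over 1 N, keep the loose lid open and still (under 0.1 rad/s) between 0.72 and 1.71 rad (upright); the grasp point is over the nest box, 22 to 43 cm above the table; both firm lids are shut. The lid falls shut by itself unless held (value of joint loose_lid between 0.72 and 1.71 rad and velocity of joint loose_lid between -0.1 and 0.1 rad/s and contact force between the fingers and anything else above 1 N and x of the grasp point in the frame of terrace between -0.2 and 0.15 m and y of the grasp point in the frame of terrace between -0.27 and 0.27 m and z of the grasp point in the frame of terrace between 0.22 and 0.43 m and value of joint each of firm_1_lid, firm_2_lid below 0.015 rad); the arm keeps its last pose, push and grip.
It fails at once if a firm lid is pulled so hard that its glue suffers (value of joint any of firm_1_lid, firm_2_lid above 0.015 rad).
It fails at once if a bystander is moved more than 3 cm (distance of any of jar, pine_cone, bark_big, bark_small, wood_slice, jar_lid, secateurs, glue_gun from where it was at the start of the episode above 0.03 m).
It also fails if it takes over 45 s, if anything falls off the work surface, if the arm or the gripper's body presses on something with over 40 N, if the wrist force passes 120 N, or if a joint passes its speed limit or range.

## Working session

There is one attempt and no reset: what is moved stays moved. The work goes in short steps, Python scripts to look and compute and a shell command to move; the robot and the scene stay as the last step left them, time stands still between calls to the robot, and variables do not carry over. Pictures are saved under pics/ and viewed, about 8 in all and at most 12, crops included, and the job is handed in when it is done.

```bash
mkdir -p pics; python3 - <<'E'
from cell import bot
import cv2,numpy as np
o=bot.observe();print(o['time_s'],o['position'],o['wrist_force'],o['opening'],o['tool_rot'])
for n in('scene','side'):
    p,d=bot.camera(n);cv2.imwrite(f'pics/{n}.png',p);np.save(f'{n}_d.npy',d)
    print({k:np.round(v,3).tolist() for k,v in bot.calibration(n).items()})
print(bot.calibration('wrist'))
a=np.vstack([cv2.imread('pics/scene.png')]);
E
```

```text
0.0 [5.74299003e-01 2.70429912e-05 2.30400725e-01] [0.94011853 0.30176658 0.90219001] 0.08561022599114247 [[ 2.14051794e-06  9.99997922e-01 -2.03870469e-03]
 [ 9.99999992e-01 -1.88604384e-06  1.24823375e-04]
 [ 1.24819271e-04 -2.03870495e-03 -9.99997914e-01]]
{'K': [[409.927, 0.0, 328.454], [0.0, 409.927, 200.358], [0.0, 0.0, 1.0]], 'rvec': [1.342, 2.348, -0.83], 'tvec': [0.268, -0.264, 1.641]}
{'K': [[404.794, 0.0, 320.274], [0.0, 404.794, 202.51], [0.0, 0.0, 1.0]], 'rvec': [2.274, -0.954, 0.335], 'tvec': [-0.342, 0.399, 1.17]}
{'K': array([[317.08585763,   0.        , 317.66432414],
       [  0.        , 317.08585763, 196.2126146 ],
       [  0.        ,   0.        ,   1.        ]]), 'T_tool_cam': array([[ 9.24473808e-04, -9.46538901e-01, -3.22588367e-01,
         8.23489078e-02],
       [ 9.99999541e-01,  9.56663153e-04,  5.87575255e-05,
        -2.36829056e-04],
       [ 2.52992120e-04, -3.22588273e-01,  9.46539351e-01,
        -1.42399421e-01],
       [ 0.00000000e+00,  0.00000000e+00,  0.00000000e+00,
         1.00000000e+00]])}
```

View pics/scene.png

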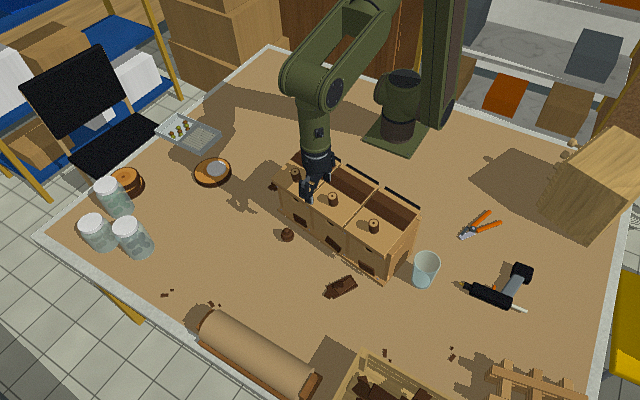

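View pics/side.png

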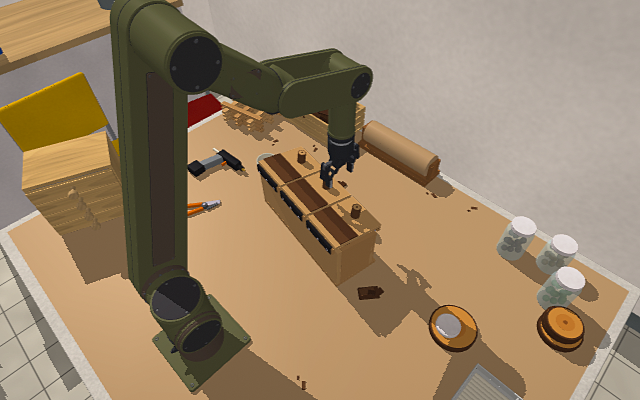

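The scene camera shows the nest box with knobs near (295,173), (332,197) and (373,224). The side camera shows two of them, at (301,155) and (356,211). The gripper hides the third.

```bash
cat > h.py <<'E'
import cv2,numpy as np
from cell import bot
def ray(n,u,v):
    c=bot.calibration(n);R=cv2.Rodrigues(np.array(c['rvec'],float))[0];t=np.array(c['tvec'],float).ravel()
    d=R.T@np.linalg.inv(c['K'])@[u,v,1];return -R.T@t,d
def onplane(n,u,v,z):
    o,d=ray(n,u,v);return o+d*(z-o[2])/d[2]
E
python3 - <<'E'
from h import *
a=cv2.imread('pics/scene.png')[150:290,260:430];b=cv2.imread('pics/side.png')[140:240,240:390]
cv2.imwrite('pics/c1.png',np.vstack([cv2.resize(a,(680,560),interpolation=0)]))
cv2.imwrite('pics/c2.png',cv2.resize(b,(750,500),interpolation=0))
E
```

```text
(no output)
```

View pics/c1.png

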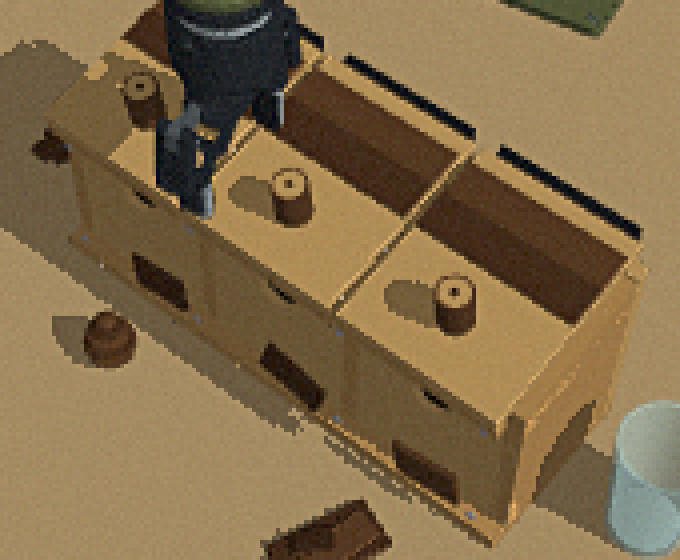

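View pics/c2.png

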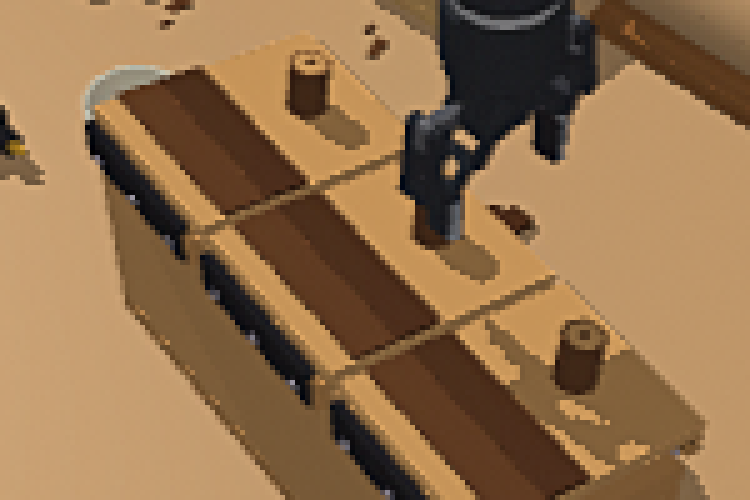

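The knob tops show in both crops. In scene pixels the right knob is at (295,171.5), the middle at (332.7,196) and the left at (374,222.8). In side pixels the left knob is at (302,152.6) and the right at (357,206.8).

```bash
python3 - <<'E'
from h import *
k=[onplane('scene',u,v,.23) for u,v in((295.2,171.3),(332.7,195.8),(374,222.6))]
s=[onplane('side',u,v,.23) for u,v in((357,206.6),(302,152.4))]
print(np.round(k,4),np.round(s,4))
d=k[2]-k[0];print(np.hypot(*d[:2]),np.degrees(np.arctan2(-d[0],d[1])))
d=s[1]-s[0];print(np.hypot(*d[:2]),np.degrees(np.arctan2(-d[0],d[1])))
E
```

```text
[[ 0.5332 -0.1042  0.23  ]
 [ 0.5581  0.0394  0.23  ]
 [ 0.5823  0.1816  0.23  ]] [[ 0.537  -0.1053  0.23  ]
 [ 0.5858  0.1805  0.23  ]]
0.2899637535709104 -9.743094136033072
0.28993102168114854 -9.690189687025804
```

```bash
python3 -m pendant '0 0 0.02 0.117;0 0 0.01 0.117;0 0 0 0.117;0 0.01 0 0.117;0 0.01 0 0.117;0 0.01 0 0.117;0 0.01 0 0.117;-0.005 0 0 0.117;-0.005 0 0 0.117;-0.005 0 0 0.117;0 0 0 0.117;0 0 0 0.117' 0 30
python3 - <<'E'
from h import *
o=bot.observe();print(o['position'],o['tool_rot'][:,1] if hasattr(o['tool_rot'],'shape') else o['tool_rot'])
p,d=bot.camera('scene');cv2.imwrite('pics/c3.png',cv2.resize(p[120:290,240:430],(760,680),interpolation=0)[:600])
E
```

```text
time_s: 1.1
position: [0.5592, 0.0401, 0.2608]
tool_rot: [[-0.987, 0.16, -0.001], [0.16, 0.987, 0.0], [0.001, -0.0, -1.0]]
wrist_force: [0.5, 0.9, -0.3]
opening: -0.0001
[0.55922978 0.04007074 0.26082041] [ 1.60137631e-01  9.87094674e-01 -2.08681964e-04]
```

View pics/c3.png

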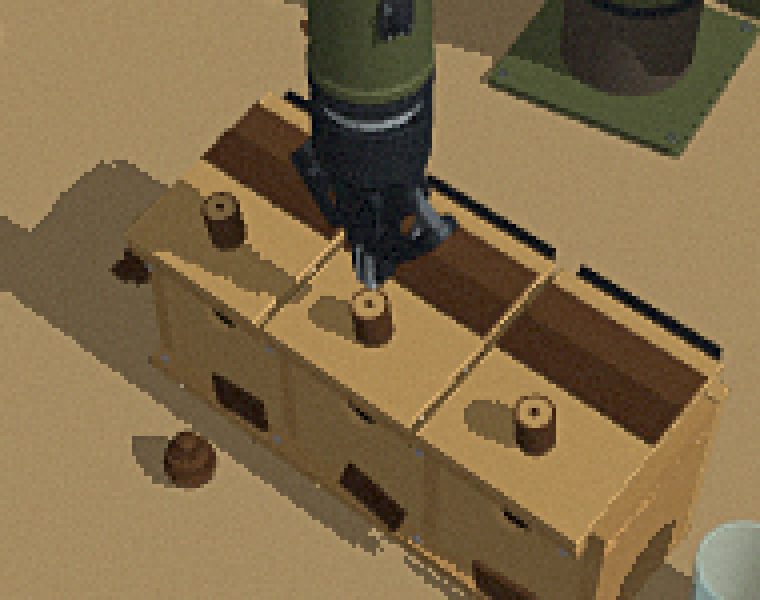

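The fingers are shut at about (368,285) in the crop, above the middle knob's top at (371,303). That fits 30 mm above it, so I tap the middle lid.

```bash
python3 -m pendant '0 0 -0.015 0;0 0 -0.01 0;0 0 -0.003 0;0 0 0 0'; python3 -m pendant '0 0 -0.002 0;0 0 -0.001 0;0 0 0 0;0 0 0 0'; python3 -m pendant '0 0 -0.001 0;0 0 -0.001 0;0 0 0 0;0 0 0 0'
```

```text
time_s: 1.48
position: [0.559, 0.04, 0.2319]
tool_rot: [[-0.986, 0.167, -0.003], [0.167, 0.986, 0.0], [0.003, -0.001, -1.0]]
wrist_force: [0.5, -0.8, 0.0]
opening: 0.0003
time_s: 1.82
position: [0.5603, 0.04, 0.2308]
tool_rot: [[-0.986, 0.166, 0.001], [0.166, 0.986, -0.0], [-0.001, 0.0, -1.0]]
wrist_force: [-0.9, 0.2, 2.0]
opening: 0.0003
time_s: 2.15
position: [0.5605, 0.04, 0.2298]
tool_rot: [[-0.986, 0.166, 0.002], [0.166, 0.986, -0.0], [-0.002, 0.0, -1.0]]
wrist_force: [-0.7, -0.6, 7.9]
opening: -0.0006
```

```bash
python3 -m pendant '0 0 -0.0015 0;0 0 0 0;0 0 0 0'; python3 -m pendant '0 0 0.015 0;0.006 0.036 0.01 0;0.006 0.036 0 0;0.006 0.036 0 0;0.006 0.034 0 0;0 0 0 0;0 0 -0.015 0;0 0 -0.005 0;0 0 0 0'; python3 -m pendant '0 0 -0.002 0;0 0 -0.001 0;0 0 0 0;0 0 0 0'; python3 -m pendant '0 0 -0.001 0;0 0 -0.001 0;0 0 0 0;0 0 0 0'
```

```text
time_s: 2.4
position: [0.5607, 0.0399, 0.2291]
tool_rot: [[-0.986, 0.166, 0.003], [0.166, 0.986, -0.0], [-0.003, 0.0, -1.0]]
wrist_force: [-2.8, -0.4, 11.3]
opening: 0.0001
time_s: 3.15
position: [0.5826, 0.1816, 0.2299]
tool_rot: [[-0.986, 0.166, -0.004], [0.166, 0.986, -0.001], [0.004, -0.002, -1.0]]
wrist_force: [-0.1, 0.2, -0.8]
opening: 0.0001
time_s: 3.48
position: [0.5843, 0.1815, 0.2293]
tool_rot: [[-0.986, 0.167, 0.001], [0.167, 0.986, 0.0], [-0.001, 0.0, -1.0]]
wrist_force: [-0.4, 0.0, -0.3]
opening: 0.0
time_s: 3.82
position: [0.5842, 0.1819, 0.2269]
tool_rot: [[-0.986, 0.166, 0.001], [0.166, 0.986, -0.0], [-0.001, 0.0, -1.0]]
wrist_force: [0.8, -0.1, 1.1]
opening: 0.0002
```

```bash
python3 -m pendant '0 0 -0.001 0;0 0 -0.001 0;0 0 0 0;0 0 0 0';python3 -m pendant '0 0 -0.001 0;0 0 -0.001 0;0 0 0 0;0 0 0 0' | grep -E 'pos|force'; python3 -m pendant '0 0 -0.001 0;0 0 -0.001 0;0 0 0 0;0 0 0 0'| grep -E 'pos|force'
```

```text
time_s: 4.15
position: [0.5844, 0.182, 0.2253]
tool_rot: [[-0.986, 0.166, 0.001], [0.166, 0.986, 0.0], [-0.001, 0.0, -1.0]]
wrist_force: [0.7, -0.0, 2.8]
opening: 0.0001
position: [0.5844, 0.182, 0.225]
wrist_force: [-2.3, -2.2, 11.6]
position: [0.5845, 0.182, 0.2248]
wrist_force: [-4.3, -2.1, 19.6]
```

The left lid gave about 6 mm at low force and then hit its stop, so it is the loose one. The middle lid was firm. Next I grip the left knob, with the jaws opening along the hinge axis.

```bash
python3 -m pendant '0 0 0.02 0;0 0 0.015 0;0 0 0 0;0 0 0 0;0 0 0 0' 0.06; python3 -m pendant '0 0 -0.015 0;0 0 -0.015 0;0 0 -0.01 0;0 0 -0.01 0;0 0 0 0;0 0 0 0;0 0 0 0'
```

```text
time_s: 5.23
position: [0.5831, 0.1819, 0.2545]
tool_rot: [[-0.986, 0.166, -0.002], [0.166, 0.986, -0.0], [0.002, -0.001, -1.0]]
wrist_force: [-0.3, -0.4, -0.0]
opening: 0.0595
time_s: 5.82
position: [0.5843, 0.1821, 0.206]
tool_rot: [[-0.986, 0.166, 0.0], [0.166, 0.986, 0.0], [-0.0, 0.0, -1.0]]
wrist_force: [0.2, 0.3, -0.1]
opening: 0.0599
```

```bash
python3 -m pendant '0 0 -0.003 0;0 0 0 0;0 0 0 0;0 0 0 0;0 0 0 0;0 0 0 0;0 0 0 0;0 0 0 0' 0 40
python3 - <<'E'
from h import *
p,d=bot.camera('scene');cv2.imwrite('pics/c4.png',cv2.resize(p[150:280,300:450],(690,598),interpolation=0))
# arc of grasp point: hinge-relative, terrace x/z
h=np.array([0.012+.026]);r=np.array([125,12+27.])
for q in np.arange(0,1.16,.07):
    f=lambda a:np.array([r[0]*np.cos(a)-r[1]*np.sin(a),r[0]*np.sin(a)+r[1]*np.cos(a)])
    d=f(q-.14)-f(-.14);X=d[0]*np.array([.986,-.169])
    print(round(q,2),np.round([*X,d[1]],1))
E
```

```text
time_s: 6.48
position: [0.5838, 0.1791, 0.2031]
tool_rot: [[-0.986, 0.166, -0.0], [0.166, 0.986, -0.005], [-0.001, -0.005, -1.0]]
wrist_force: [-0.6, -8.6, 1.2]
opening: 0.0269
0.0 [ 0. -0.  0.]
0.07 [-1.8  0.3  9. ]
0.14 [-4.2  0.7 17.8]
0.21 [-7.2  1.2 26.5]
0.28 [-10.7   1.8  34.9]
0.35 [-14.9   2.6  43. ]
0.42 [-19.6   3.4  50.9]
0.49 [-24.8   4.3  58.3]
0.56 [-30.6   5.2  65.4]
0.63 [-36.8   6.3  72.1]
0.7 [-43.4   7.4  78.3]
0.77 [-50.5   8.7  84. ]
0.84 [-57.9   9.9  89.2]
0.91 [-65.7  11.3  93.8]
0.98 [-73.8  12.6  97.9]
1.05 [-82.1  14.1 101.4]
1.12 [-90.7  15.5 104.4]
```

View pics/c4.png

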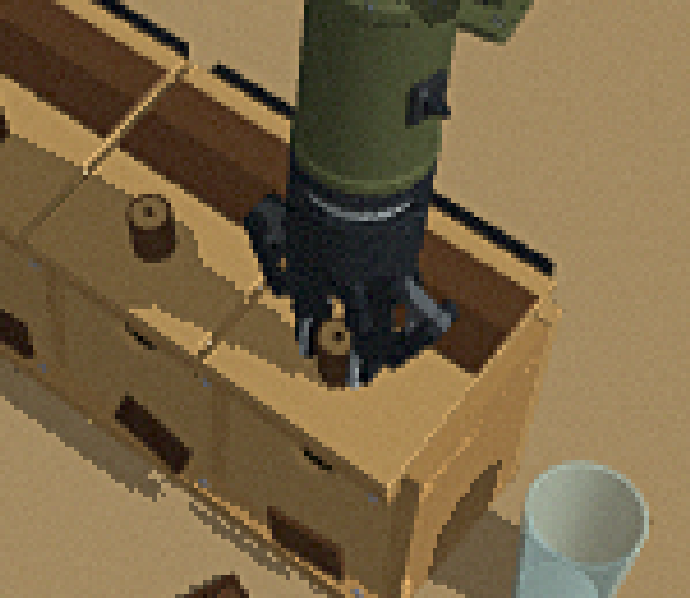

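The knob at (333,345) in the crop sits between the fingers, and the opening is 27 mm, so it is gripped. The wrist is pushed 3 mm sideways. I ease that off, then lift along the arc.

```bash
python3 -m pendant '0 -0.003 0 0;0 0 0 0;-0.001 0 0.0045 0;-0.001 0.0003 0.0045 0;-0.0012 0.0002 0.0045 0;-0.0012 0.0002 0.0045 0;-0.0015 0.0003 0.0043 0;-0.0015 0.0003 0.0043 0;-0.0018 0.0003 0.0042 0;-0.0018 0.0003 0.0042 0;0 0 0 0;0 0 0 0'
```

```text
time_s: 7.53
position: [0.572, 0.181, 0.2377]
tool_rot: [[-0.986, 0.166, -0.002], [0.166, 0.986, 0.0], [0.002, -0.0, -1.0]]
wrist_force: [-3.1, 1.5, -5.7]
opening: 0.0266
```

```bash
python3 -m pendant '-0.0021 0.0004 0.004 0;-0.0021 0.0004 0.0041 0;-0.0023 0.0004 0.004 0;-0.0024 0.0004 0.0039 0;-0.0026 0.0004 0.0037 0;-0.0026 0.0005 0.0037 0;-0.0029 0.0004 0.0036 0;-0.0029 0.0005 0.0035 0;-0.0031 0.0005 0.0034 0;-0.0031 0.0006 0.0033 0;0 0 0 0;0 0 0 0'; python3 -m pendant '-0.0033 0.0005 0.0031 0;-0.0033 0.0006 0.0031 0;-0.0035 0.0006 0.0029 0;-0.0036 0.0007 0.0028 0;-0.0037 0.0006 0.0026 0;-0.0037 0.0006 0.0026 0;-0.0039 0.0007 0.0023 0;-0.0039 0.0007 0.0023 0;-0.004 0.0007 0.0021 0;-0.0041 0.0006 0.002 0;0 0 0 0;0 0 0 0'
python3 - <<'E'
from h import *
p,d=bot.camera('scene');cv2.imwrite('pics/c5.png',cv2.resize(p[130:280,290:450],(640,600),interpolation=0))
E
```

```text
time_s: 8.53
position: [0.5466, 0.1854, 0.2751]
tool_rot: [[-0.986, 0.166, -0.0], [0.166, 0.986, -0.0], [0.0, -0.0, -1.0]]
wrist_force: [-1.6, 2.5, -11.3]
opening: 0.0267
time_s: 9.53
position: [0.5105, 0.1917, 0.3015]
tool_rot: [[-0.986, 0.166, 0.002], [0.166, 0.986, 0.0], [-0.002, 0.0, -1.0]]
wrist_force: [5.1, -0.3, -10.6]
opening: 0.0264
```

View pics/c5.png

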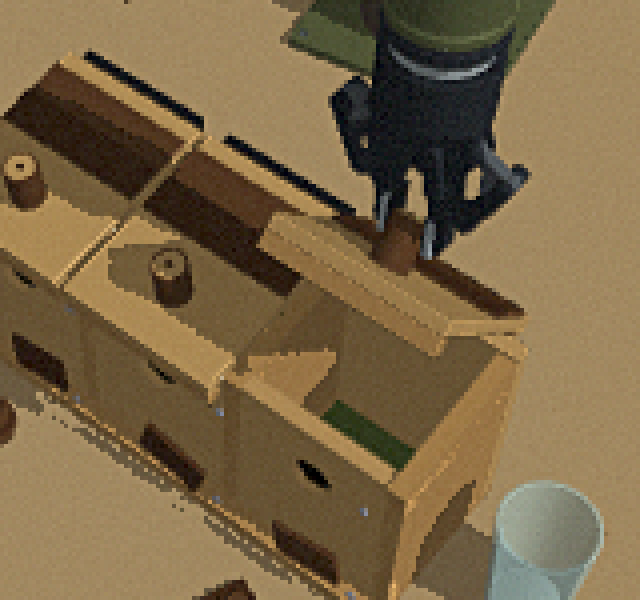

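The left lid is open, with its front-left corner at about (446,327) in the crop. The knob is held between the fingers, and the middle and right lids are shut. I check the angle from that corner.

```bash
python3 - <<'E'
from h import *
ex=np.array([.986,-.169,0]);ey=np.array([.169,.986,0]);O=np.array([.559,.039,0])-.0485*ex
for y,u,v in((.214,446,327),(.214,437,355),(.076,275,214),(.076,262,246)):
    o,d=ray('scene',u/4+290,v/4+130);s=(y-(o-O)@ey)/(d@ey);P=o+s*d-O
    x,z=P@ex+.082,P[2]-.2;print(round(x,3),round(z,3),'ang',np.arctan2(z,x)+.14,np.hypot(x,z))
o=bot.observe();g=o['position']-O;print('grasp terrace',g@ex,g@ey,g[2]+.019,o['wrist_force'],o['qd'],o['time_s'])
E
python3 -m pendant '0 0 0 0;0 0 0 0;0 0 0 0;0 0 0 0;0 0 0 0;0 0 0 0'
```

```text
0.124 0.132 ang 0.9577839204022445 0.18152476587750535
0.129 0.108 ang 0.8404042014244684 0.1682827637779878
0.114 0.125 ang 0.9726232457784183 0.16940684519200178
0.126 0.104 ang 0.830926916050337 0.16393816525484686
grasp terrace -0.02490259466583042 0.14235466126371615 0.3203954150008696 [  5.18872148   0.35111774 -10.5569818 ] [-0.171469    0.25251371 -0.15875867  0.04119093  0.02617639 -0.00856402] 9.5833
time_s: 10.08
position: [0.5109, 0.1916, 0.3012]
tool_rot: [[-0.986, 0.166, 0.002], [0.166, 0.986, 0.0], [-0.002, 0.0, -1.0]]
wrist_force: [5.5, 0.6, -10.6]
opening: 0.0265
```

```bash
python3 -c "
from cell import bot
print(bot.finish_job())"
```

```text
the job is handed in; nothing more can be done
None
```

The left lid (+y) is the loose one. It is lifted to about 0.9 rad, and the robot is holding it there by its knob; the job is handed in.

- **Finding it:** the middle lid was firm (11 N for about 2 mm). The left lid gave about 6 mm at under 3 N and then hit its stop. I did not tap the right lid, since the loose one was already found.
- **Lift angle:** the camera view of the front edge gives about 0.9 rad and the arm's path about 0.97. Those differ slightly, but both are well inside 0.72 to 1.71.
- **Holding still:** in the last half second the hand moved less than 1 mm, with a steady 11 N or so of lid pull and 40 N of grip. The grasp point is over the nest box, 32 cm above the table.
- **The rest:** I never gripped or pulled the two firm lids, and both looked shut in the last picture. The arm stayed over the nest box, clear of everything on the table; I did not measure those items again at the end. The clock read 10.1 s at the last check.

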